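# Walk the heavy chest back to the display ledge

### The arm

A 7-joint arm with a two-finger parallel gripper is mounted at the origin on the work surface. World frame = base frame: x ahead of the robot, y to its left, z up, the work surface at z = 0. Lengths are in mm, angles in rad, forces in N, time in s.
With the tool pointing down it reaches from about 425 to 975 mm from the base axis. Payload 16.7 kg.
Tool frame: the origin (TCP) lies on the mounting face of the last link; the fingertips stand 173 mm ahead of it and the grasp point (between the pads) lies 155 mm ahead of it (tcp_to_grasp is the distance from the TCP to the grasp point, in mm); z points along the fingers, y is the line along which they close (so a half turn about z gives the same grasp; the last joint's range is limited). The gripper opens to 85 mm and grips with 20 to 120 N. Pads are 22 mm wide; open, the fingers measure 114 mm over their backs; the gripper's body (76 mm by 85 mm) begins 54 mm behind the grasp point. The pads swing forward as they close: fully open they stand 13 mm farther back than shut.
Start: joints at [1.133, 0.426, 0.074, 1.606, -0.034, 1.111, -0.067], TCP at [192.208, -647.027, 404.702] pointing down, gripper open.
Joint ranges: [-2.85, 2.85], [-0.5, 2.14], [-1.23, 1.37], [0.21, 2.46], [-1.02, 4.16], [0.16, 2.05], [-2.73, 2.73]. Speed limits (rad/s): [1.89, 1.89, 2.39, 2.39, 3.01, 3.01, 3.01].

### API

Orientations are given as a 3x3 rotation matrix whose columns are the frame's x, y, z axes.
In Python, from cell import sense, snapshot, camera_info, finish_job, tcp_to_grasp gives the robot as it stands.
- The arm moves only by the tool play_rows, never from a script. Its argument "motion" is a list of rows, each a list of 3 entries, a list of its own where there are three numbers: the turn, a rotation vector about the world's x, y, z in units of 6 degrees (1.0 is 6 degrees), then the shift along the world's x, y, z in units of 30 mm (1.0 is 30 mm), then the finger opening in mm, from 0 to 85.4. In form: [[[wx, wy, wz], [tx, ty, tz], fingers], ...]. A call has 1 to 8 rows; each row is the pose to reach, as a shift and turn from the pose commanded when the call began; what a row does not reach only later rows make up. A row lasts 1/8 s, in which the tool goes at most 62.5 mm and 10.7 degrees, less where a joint would pass 70% of its speed; a pose out of reach is approached as far as the arm can. A call with a gripper value outside its range is refused whole. The fingers move at their own pace and stop on an object; "grip_force" is the grip in N (left out, the last holds). Time passes only in rows, so rows that repeat a pose let the fingers close. It gives the time, the measured TCP pose, the force and the opening at its end, in the units of the state.
- sense(): the state, without advancing time (a new reading comes with each control period).
- snapshot(name): name is "side" or "top"; returns (picture, depth): 384x512x3 uint8, red, green, blue; 384x512 float32, mm along the optical axis (not along the pixel's ray), 0 where there is no reading.
- camera_info(name): a dict with "vfov" (degrees; the focal length in pixels is half the picture's height over the tangent of half this angle, whatever the lens; pixels are square), "cx", "cy" (the principal point, pixels), "extrinsics" (4x4, takes a point from camera to world coordinates). Camera axes: x right, y down, z forward; pixel columns grow to the right and rows downward; lengths in mm; the calibration is good to about 2 mm. A picture is of the moment at which its call begins. camera_info takes no time and is no camera call.
- finish_job(): hands the job in, once; it reports no verdict.
The state is a dict: "time_s": time; "joints": joint angles; "joint_vel": joint speeds; "joint_torque": joint torques, N m; "ee_pos": TCP position; "tcp_rot": TCP orientation; "ft_force": force on the tool from outside, world axes, zero at the start; "ft_torque": the same for the moment, N m; "gripper_width": finger opening in mm.
Only numpy, scipy, OpenCV 4.12 (cv2) and the standard library are available. Lean on these libraries where they do the work, as an engineer would, in place of code of your own. Each camera call takes 0.05 s, during which the arm holds its last target. There are 200 camera calls.

### The job

Creep the big dark wooden chest forward, away from you, by pushing its near side close to alternate corners: first the left end, then the right, then the left and so on, each of the first three pushes going on until the pushed end is clearly ahead of the other (a good 2 cm). Carry on until the chest stands flat against the wooden display ledge beyond it, about in the middle of the ledge. Keep the chest flat on the counter and leave the lidded pot and the mortar beside it alone.

Things in the scene. Friction and masses are not known exactly. Their poses are not given: they have to be found in the camera images.
- chest: Big flat-based jewellery chest of dark wood, brass corner irons, inlaid flat shut lid: a box 130 (x) by 240 (y) by 75 high, about 1.4 kg, sliding at 6 to 20 N. Origin: centre of underside. x points forward from the near long side (x = -65) to the far side (+65), y to its left end (+120), z up. At the start its left end is level or lags a little, and it stands 85 to 105 short of the ledge.
- ledge: Low wooden display ledge fixed on the counter beyond the chest, a bar 80 deep (x) by 360 long (y) by 60 high, carrying two small ornaments. Origin: centre of its underside. x points away from the robot, y to the left along the ledge; its near face is at x = -40.
- ledge_diagonal (a point): Middle of the ledge's top (60 above the ledge's origin), with axes turned 45 degrees to the left (anticlockwise seen from above) of the ledge's own axes. Only a reference for judging which way the chest is turned.
- pot: Round lidded brass pot with a blue band, 72 across and 85 high, standing to the right of the chest, to be left alone. Origin: centre of its underside, z up.
- mortar: Open brass mortar, 72 across the rim and 75 high, standing to the left of the chest, to be left alone. Origin: centre of its underside, z up.

How it is judged (in metres and radians):
On the way, in this order (a step that is already met when the one before it is completed fails the run):
1. the chest's left end has been pushed ahead: the chest is turned at least 3 degrees clockwise of the ledge (left end 13 mm ahead) (angle between the x axis of chest and the x axis of ledge_diagonal, either way round above 0.837758 rad), for 0.1 s.
2. then its right end has been pushed ahead: at least 3 degrees anticlockwise (angle between the x axis of chest and the x axis of ledge_diagonal, either way round below 0.733039 rad), for 0.1 s.
3. then its left end again: at least 3 degrees clockwise (angle between the x axis of chest and the x axis of ledge_diagonal, either way round above 0.837758 rad), for 0.1 s.
At the end, for the whole second after the job is handed in: The chest stands flat on the counter, at rest, the middle of its far side within 15 mm of the ledge's near face, square to the ledge within 10 degrees and centred on the ledge within 50 mm (x of chest in the frame of ledge above -0.12 m and angle between the x axis of chest and the x axis of ledge, either way round below 0.174533 rad and y of chest in the frame of ledge between -0.05 and 0.05 m and height (world z) of chest below 0.008 m and angle between chest's own z axis and vertical below 0.06 rad and linear speed of chest below 0.02 m/s); the robot touches nothing.
It fails at once if the chest is lifted or tipped (15 mm or 12 degrees) (height (world z) of chest above 0.015 m or angle between chest's own z axis and vertical above 0.20944 rad).
It fails at once if the pot or the mortar is moved more than 30 mm or tipped over ((distance of pot from where it was at the start of the episode above 0.03 m or angle between pot's own z axis and vertical above 0.35 rad) or (distance of mortar from where it was at the start of the episode above 0.03 m or angle between mortar's own z axis and vertical above 0.35 rad)).
It also fails if it takes over 48 s, if anything falls off the work surface, if the arm or the gripper's body presses on something with over 40 N, if the wrist force passes 120 N, or if a joint passes its speed limit or range.

## Working session

There is one attempt and no reset: what is moved stays moved. The work goes in short steps, Python scripts to look and compute and a tool call to move; the robot and the scene stay as the last step left them, time stands still between calls to the robot, and variables do not carry over. Pictures are saved under pics/ and viewed, on a budget of 10 in all, crops included, one or two more only if the job needs it, and the job is handed in when it is done.

Besides the shell and the picture viewer there is one more tool, called after "Emit:" in YAML: its name, and indented under it one key for each argument. play_rows: Moves the arm, as the interface text tells. Its arguments: {"type":"object","properties":{"motion":{"type":"array"},"grip_force":{"type":"number"}},"required":["motion"]}

```bash
mkdir -p pics; cat > h.py <<'E'
import numpy as np, cv2
from cell import *
def cloud(n):
    im,d=snapshot(n); c=camera_info(n); f=192/np.tan(np.radians(c["vfov"]/2))
    v,u=np.mgrid[:384,:512]; d=d.astype(float)
    P=np.stack([(u-c["cx"])/f*d,(v-c["cy"])/f*d,d,np.ones_like(d)],-1)@np.array(c["extrinsics"]).T
    P=P[...,:3]; P[d==0]=np.nan
    return im,P
def save(n,im): cv2.imwrite("pics/"+n,im[...,::-1])
E
python3 - <<'E'
from h import *
s=sense();print(s["time_s"],s["ee_pos"],s["tcp_rot"],s["ft_force"])
a=[]
for n in("top","side"):
    im,P=cloud(n);np.savez(n,im=im,P=P);a.append(im)
    print(n,np.round(camera_info(n)["extrinsics"],2).tolist())
    for r in range(40,384,60): print([None if np.isnan(p[0]) else p.round().astype(int).tolist() for p in P[r,30:512:75]])
save("a.png",cv2.resize(np.vstack(a),(512,768))[:]); save("a.png",cv2.resize(np.hstack(a),(800,300)))
E
```

```text
0.0 [ 192.17219627 -646.86414474  404.0298901 ] [[ 9.58590773e-01  2.84786771e-01 -4.74798503e-04]
 [ 2.84787142e-01 -9.58590051e-01  1.18228799e-03]
 [-1.18437141e-04 -1.26854687e-03 -9.99999188e-01]] [ 0.26556418 -0.13244313  0.04482474]
top [[-0.01, -0.99, 0.13, 503.71], [-1.0, 0.01, 0.0, 7.89], [-0.0, -0.13, -0.99, 1109.43], [0.0, 0.0, 0.0, 1.0]]
[[1380, 874, -746], [1376, 577, -747], [1371, 280, -746], [1368, -16, -751], [1359, -311, -741], [1360, -610, -755], [1351, -901, -745]]
[[880, 518, 3], [877, 344, 2], [873, 169, 6], [867, -4, 17], [859, -172, 32], [856, -340, 34], [866, -526, -3]]
[[738, 512, 0], [736, 341, 0], [721, 161, 59], [719, -1, 58], [728, -173, 0], [725, -343, 3], [723, -513, 1]]
[[596, 481, 57], [599, 337, 0], [590, 158, 73], [588, 1, 76], [591, -168, 2], [589, -335, 2], [587, -504, -1]]
[[468, 499, 3], [466, 334, 1], [466, 157, 75], [464, 3, 70], [459, -163, 1], [457, -328, 1], [454, -493, 0]]
[[339, 494, 1], [337, 331, 0], [335, 167, 0], [333, 4, 1], [330, -159, -3], [329, -321, 3], [327, -482, 3]]
side [[0.94, -0.19, 0.28, 420.07], [-0.34, -0.58, 0.74, -633.28], [0.02, -0.79, -0.61, 612.08], [0.0, 0.0, 0.0, 1.0]]
[[107, 1905, -186], [458, 1388, -51], [652, 682, 162], [1313, 1898, -297], [1632, 1562, -217], [1629, 921, -8], [1629, 532, 119]]
[[226, 606, 67], [413, 588, 49], [618, 577, 24], [845, 564, -2], [1629, 1475, -535], [1631, 836, -240], [1632, 453, -63]]
[[214, 416, -2], [386, 357, 0], [559, 305, -2], [704, 161, 59], [910, 184, 3], [1632, 742, -491], [1626, 360, -251]]
[[224, 178, -2], [368, 130, -2], [502, -5, 73], [660, 31, 0], [810, -15, -3], [939, -88, 22], [1628, 267, -458]]
[[231, 3, 0], [355, -37, -2], [480, -80, 0], [607, -122, -2], [734, -166, 0], [864, -208, -2], [1617, 159, -666]]
[[235, -125, -2], [345, -163, -2], [455, -201, -1], [566, -240, -1], [679, -277, -3], [792, -315, -3], [889, -365, 19]]
```

View pics/a.png

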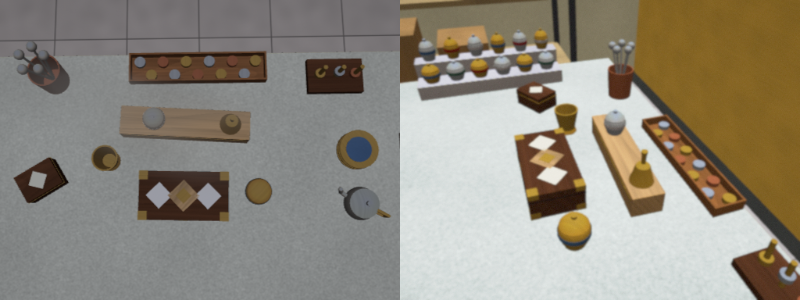

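The top view (left) shows the chest at about (183,195) and the ledge at (185,123), turned slightly. The mortar is at (106,158) and the pot at (259,190). Next I measure them from the point cloud.

```bash
cat >> h.py <<'E'
def rect(P,lo,hi,box,off=0):
    x0,x1,y0,y1=box
    m=(P[...,2]>lo)&(P[...,2]<hi)&(P[...,0]>x0)&(P[...,0]<x1)&(P[...,1]>y0)&(P[...,1]<y1)
    m=cv2.morphologyEx(m.astype(np.uint8),cv2.MORPH_OPEN,np.ones((3,3)))
    n,l,st,_=cv2.connectedComponentsWithStats(m); k=1+np.argmax(st[1:,4])
    q=P[l==k]; (c,s,_)=r=cv2.minAreaRect(q[:,:2].astype(np.float32))
    b=cv2.boxPoints(r); e=b-np.roll(b,1,0); e=e[np.argmax(np.linalg.norm(e,axis=1))]; e=e*np.sign(e[1])
    yaw=np.degrees(np.arctan2(-e[0],e[1]))  # yaw of x axis
    return np.array(c),sorted(s),yaw,q
E
python3 - <<'E'
from h import *
P=np.load("top.npz")["P"]
for nm,a in dict(chest=(66,84,(420,640,-120,260)),ledge=(52,66,(630,800,-250,350)),mortar=(55,85,(500,700,210,380)),pot=(40,100,(480,620,-250,-100))).items():
    c,s,y,q=rect(P,*a); print(nm,c.round(),np.round(s),round(y,2),len(q),q.min(0).round(),q.max(0).round())
E
```

```text
chest [525.  45.] [131. 242.] -1.87 7265 [459. -77.  66.] [594. 167.  82.]
ledge [726.  40.] [ 82. 360.] -3.56 4851 [ 675. -140.   52.] [777. 221.  66.]
mortar [632. 263.] [56. 70.] 65.17 321 [595. 227.  55.] [664. 291.  80.]
pot [ 536. -160.] [70. 71.] -0.42 902 [ 500. -196.   40.] [ 571. -124.   89.]
```

Sizes and heights match the given ones. The gap to the ledge is about 96 mm, the chest is off centre by about −7 mm, and its left end lags by 1.7°. Now I bring the closed gripper over.

Emit:
play_rows:
  motion:
    - [[0,0,-0.5],[1.3,1.7,0],0]
    - [[0,0,-1],[2.6,3.5,0],0]
    - [[0,0,-1.5],[3.9,5.2,0],0]
    - [[0,0,-2],[5.2,7,0],0]
    - [[0,0,-2.77],[6.5,8.7,0],0]
    - [[0,0,-2.77],[7.8,10.5,0],0]
    - [[0,0,-2.77],[8.6,11.6,0],0]
    - [[0,0,-2.77],[8.6,11.6,0],0]

```text
time_s: 1.1
ee_pos: [452.7, -294.9, 404.5]
tcp_rot: [[1.0, 0.006, 0.0], [0.006, -1.0, 0.001], [0.0, -0.001, -1.0]]
ft_force: [-0.3, -0.1, 0.5]
gripper_width: 0.1
```

Emit:
play_rows:
  motion:
    - [[0,0,0],[0,2,0],0]
    - [[0,0,0],[-0.2,4,0],0]
    - [[0,0,0],[-0.4,6,-1],0]
    - [[0,0,0],[-0.7,8,-2],0]
    - [[0,0,0],[-0.7,10,-3],0]
    - [[0,0,0],[-0.7,12,-3],0]
    - [[0,0,0],[-0.7,14,-3],0]
    - [[0,0,0],[-0.7,14.7,-3],0]

```text
time_s: 2.1
ee_pos: [428.9, 144.6, 314.6]
tcp_rot: [[1.0, 0.001, -0.0], [0.001, -1.0, 0.001], [-0.0, -0.001, -1.0]]
ft_force: [-0.5, -0.8, 0.1]
gripper_width: 0.1
```

Emit:
play_rows:
  motion:
    - [[0,0,0],[0,0,-2],0]
    - [[0,0,0],[0,0,-4],0]
    - [[0,0,0],[0,0,-4.05],0]
    - [[0,0,0],[0.3,0,-4.05],0]
    - [[0,0,0],[0.5,0,-4.05],0]
    - [[0,0,0],[0.7,0,-4.05],0]
    - [[0,0,0],[0.9,0,-4.05],0]
    - [[0,0,0],[1.0,0,-4.05],0]

```text
time_s: 3.1
ee_pos: [459.0, 141.9, 194.0]
tcp_rot: [[1.0, -0.002, -0.001], [-0.002, -1.0, -0.0], [-0.001, 0.0, -1.0]]
ft_force: [-9.5, 1.4, 4.3]
gripper_width: 0.3
```

Emit:
play_rows:
  motion:
    - [[0,0,0],[0.2,0,0],0]
    - [[0,0,0],[0.4,0,0],0]
    - [[0,0,0],[0.5,0,0],0]
    - [[0,0,0],[0.5,0,0],0]

```text
time_s: 3.6
ee_pos: [474.3, 142.1, 194.0]
tcp_rot: [[1.0, -0.001, 0.0], [-0.001, -1.0, 0.0], [0.0, -0.0, -1.0]]
ft_force: [-3.9, 1.4, -0.9]
gripper_width: 0.2
```

```bash
cat > m.py <<'E'
from h import *
import sys
im,P=cloud("top")
if len(sys.argv)>1: save(sys.argv[1],im)
c,s,y,q=rect(P,66,82,(420,700,-120,260))
L=np.array([726,40]);t=np.radians(-3.56);R=np.array([[np.cos(t),-np.sin(t)],[np.sin(t),np.cos(t)]])
d=R.T@(c-L);a=np.radians(y);xh=np.array([np.cos(a),np.sin(a)]);yh=np.array([-xh[1],xh[0]])
print("t",sense()["time_s"],"c",c.round(),"s",np.round(s),"yaw",round(y,2),"rel",round(y+3.56,2),"inledge",d.round(),"gap",round(-105-d[0]))
for k in(95,-95): print("near",k,(c-65*xh+k*yh).round())
E
python3 m.py b.png
```

```text
t 3.65 c [542.  42.] s [131. 241.] yaw -8.68 rel -5.12 inledge [-184.   -9.] gap 79
near 95 [492. 146.]
near -95 [463. -42.]
```

View pics/b.png

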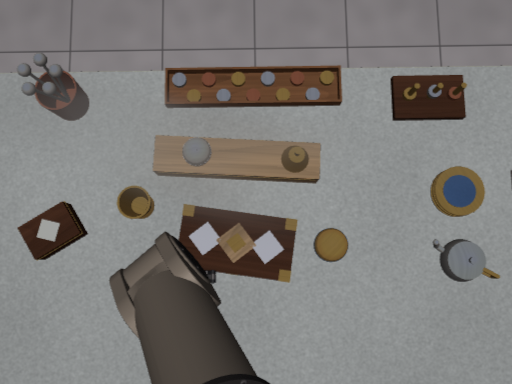

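The left end leads by about 21 mm (−5.1° relative to the ledge). The finger is at the chest's left near corner, and the pot and mortar haven't been touched. I push a few mm more, then back off and move to the right end.

Emit:
play_rows:
  motion:
    - [[0,0,0],[0.2,0,0],0]
    - [[0,0,0],[0.2,0,0],0]
    - [[0,0,0],[-0.6,0,0],0]
    - [[0,0,0],[-1.5,0,0],0]
    - [[0,0,0],[-1.65,-1.5,0],0]
    - [[0,0,0],[-1.65,-3.5,0],0]
    - [[0,0,0],[-1.65,-5.5,0],0]
    - [[0,0,0],[-1.65,-6.2,0],0]

```text
time_s: 4.65
ee_pos: [424.7, -47.6, 193.9]
tcp_rot: [[1.0, -0.006, 0.001], [-0.006, -1.0, -0.001], [0.001, 0.001, -1.0]]
ft_force: [0.2, 0.6, 0.3]
gripper_width: -0.1
```

```bash
python3 m.py; python3 -c "
from h import *
print(sense()['ee_pos'],sense()['ft_force'])"
```

```text
t 4.7 c [545.  41.] s [131. 241.] yaw -10.48 rel -6.92 inledge [-180.  -10.] gap 75
near 95 [499. 147.]
near -95 [464. -40.]
[424.77216035 -48.74013987 193.85241893] [-0.28008636 -4.64737333 -0.32548506]
```

Emit:
play_rows:
  motion:
    - [[0,0,0],[0.5,0.2,0],0]
    - [[0,0,0],[0.75,0.2,0],0]
    - [[0,0,0],[1.0,0.2,0],0]
    - [[0,0,0],[1.25,0.2,0],0]
    - [[0,0,0],[1.5,0.2,0],0]
    - [[0,0,0],[1.75,0.2,0],0]
    - [[0,0,0],[2.0,0.2,0],0]
    - [[0,0,0],[2.0,0.2,0],0]

```text
time_s: 5.7
ee_pos: [485.0, -37.1, 192.9]
tcp_rot: [[1.0, 0.0, -0.001], [0.0, -1.0, 0.0], [-0.001, -0.0, -1.0]]
ft_force: [-1.6, -0.5, -0.4]
gripper_width: -0.1
```

```bash
python3 m.py
```

```text
t 5.75 c [562.  44.] s [130. 241.] yaw 0.79 rel 4.35 inledge [-164.   -6.] gap 59
near 95 [496. 138.]
near -95 [499. -52.]
```

Emit:
play_rows:
  motion:
    - [[0,0,0],[0.25,0,0],0]
    - [[0,0,0],[0.25,0,0],0]
    - [[0,0,0],[-0.5,0,0],0]
    - [[0,0,0],[-1,1,0],0]
    - [[0,0,0],[-1,3,0],0]
    - [[0,0,0],[-1,5,0],0]
    - [[0,0,0],[-1,5.9,0],0]
    - [[0,0,0],[-1,5.9,0],0]

```text
time_s: 6.75
ee_pos: [454.7, 142.0, 193.5]
tcp_rot: [[1.0, 0.003, 0.001], [0.003, -1.0, 0.002], [0.001, -0.002, -1.0]]
ft_force: [-0.3, -0.9, -0.6]
gripper_width: 0.0
```

```bash
python3 m.py
```

```text
t 6.8 c [568.  45.] s [131. 241.] yaw 2.4 rel 5.96 inledge [-158.   -5.] gap 53
near 95 [499. 137.]
near -95 [507. -53.]
```

Emit:
play_rows:
  motion:
    - [[0,0,0],[0.7,0,0],0]
    - [[0,0,0],[1.0,0,0],0]
    - [[0,0,0],[1.25,0,0],0]
    - [[0,0,0],[1.5,0,0],0]
    - [[0,0,0],[1.75,0,0],0]
    - [[0,0,0],[2.0,0,0],0]
    - [[0,0,0],[2.3,0,0],0]
    - [[0,0,0],[2.3,0,0],0]

```text
time_s: 7.8
ee_pos: [523.5, 138.6, 192.9]
tcp_rot: [[1.0, -0.002, -0.001], [-0.002, -1.0, -0.0], [-0.001, 0.0, -1.0]]
ft_force: [-1.2, 0.0, -0.9]
gripper_width: 0.1
```

```bash
python3 m.py
```

```text
t 7.85 c [591.  37.] s [131. 241.] yaw -7.77 rel -4.21 inledge [-135.  -12.] gap 30
near 95 [539. 140.]
near -95 [514. -49.]
```

Emit:
play_rows:
  motion:
    - [[0,0,0],[0.25,0,0],0]
    - [[0,0,0],[0.25,0,0],0]
    - [[0,0,0],[-0.5,0,0],0]
    - [[0,0,0],[-1.5,-0.5,0],0]
    - [[0,0,0],[-1.5,-2.5,0],0]
    - [[0,0,0],[-1.5,-4.5,0],0]
    - [[0,0,0],[-1.5,-6.2,0],0]
    - [[0,0,0],[-1.5,-6.2,0],0]

```text
time_s: 8.85
ee_pos: [478.2, -51.3, 193.3]
tcp_rot: [[1.0, -0.008, 0.0], [-0.008, -1.0, -0.002], [0.0, 0.002, -1.0]]
ft_force: [0.4, 1.9, 0.5]
gripper_width: 0.1
```

```bash
python3 m.py
```

```text
t 8.9 c [596.  36.] s [131. 241.] yaw -9.95 rel -6.39 inledge [-129.  -12.] gap 24
near 95 [549. 141.]
near -95 [516. -46.]
```

Emit:
play_rows:
  motion:
    - [[0,0,0],[0.6,0.1,0],0]
    - [[0,0,0],[0.9,0.1,0],0]
    - [[0,0,0],[1.1,0.1,0],0]
    - [[0,0,0],[1.3,0.1,0],0]
    - [[0,0,0],[1.5,0.1,0],0]
    - [[0,0,0],[1.7,0.1,0],0]
    - [[0,0,0],[1.8,0.1,0],0]
    - [[0,0,0],[1.8,0.1,0],0]

```text
time_s: 9.9
ee_pos: [532.2, -43.3, 192.8]
tcp_rot: [[1.0, -0.0, -0.002], [-0.0, -1.0, -0.0], [-0.002, 0.0, -1.0]]
ft_force: [-3.8, -1.1, -1.5]
gripper_width: -0.0
```

```bash
python3 m.py c.png
```

```text
t 9.95 c [610.  39.] s [131. 239.] yaw 0.06 rel 3.62 inledge [-116.   -9.] gap 11
near 95 [545. 134.]
near -95 [545. -56.]
```

View pics/c.png

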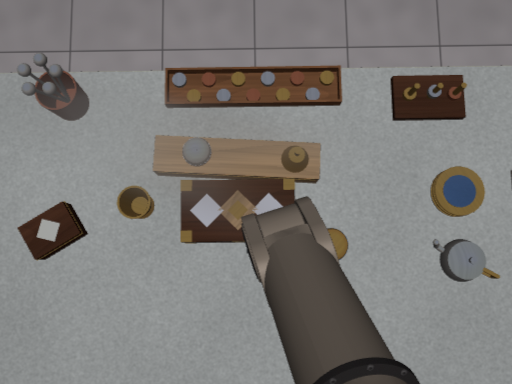

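The right far corner is now almost at the ledge (rel +3.6°, gap about 11 mm at the middle). The pot and mortar are clear. Next comes the left push.

Emit:
play_rows:
  motion:
    - [[0,0,0],[-0.6,0,0],0]
    - [[0,0,0],[-1,1,0],0]
    - [[0,0,0],[-1,3,0],0]
    - [[0,0,0],[-1,5,0],0]
    - [[0,0,0],[-0.9,5.8,0],0]
    - [[0,0,0],[-0.4,5.8,0],0]
    - [[0,0,0],[-0.1,5.8,0],0]
    - [[0,0,0],[0.05,5.8,0],0]

```text
time_s: 10.95
ee_pos: [534.1, 129.1, 192.8]
tcp_rot: [[1.0, -0.003, -0.002], [-0.003, -1.0, -0.001], [-0.002, 0.001, -1.0]]
ft_force: [-11.6, 2.3, 4.1]
gripper_width: -0.0
```

Emit:
play_rows:
  motion:
    - [[0,0,0],[0.1,0,0],0]
    - [[0,0,0],[0.2,0,0],0]
    - [[0,0,0],[0.3,0,0],0]
    - [[0,0,0],[0.4,0,0],0]
    - [[0,0,0],[0.45,0,0],0]

```text
time_s: 11.58
ee_pos: [546.9, 129.3, 192.7]
tcp_rot: [[1.0, -0.002, -0.003], [-0.002, -1.0, -0.0], [-0.003, 0.0, -1.0]]
ft_force: [-8.9, 4.4, 1.6]
gripper_width: 0.1
```

```bash
python3 m.py
```

```text
t 11.625 c [620.  35.] s [132. 240.] yaw -3.69 rel -0.13 inledge [-106.  -11.] gap 1
near 95 [561. 134.]
near -95 [549. -55.]
```

Emit:
play_rows:
  motion:
    - [[0,0,0],[0.05,0,0],0]
    - [[0,0,0],[0.1,0,0],0]
    - [[0,0,0],[0.1,0,0],0]

```text
time_s: 12.0
ee_pos: [548.6, 129.3, 192.1]
tcp_rot: [[1.0, -0.002, -0.006], [-0.002, -1.0, -0.001], [-0.006, 0.001, -1.0]]
ft_force: [-15.9, 4.1, -1.8]
gripper_width: -0.1
```

```bash
python3 m.py
```

```text
t 12.05 c [621.  35.] s [132. 241.] yaw -3.86 rel -0.3 inledge [-105.  -11.] gap 0
near 95 [562. 134.]
near -95 [549. -55.]
```

The force is rising, so the left end is seated. I finish with a light push on the right end, then withdraw.

Emit:
play_rows:
  motion:
    - [[0,0,0],[-0.6,0,0],0]
    - [[0,0,0],[-1.3,-0.5,0],0]
    - [[0,0,0],[-1.3,-2.5,0],0]
    - [[0,0,0],[-1.3,-4.5,0],0]
    - [[0,0,0],[-1.3,-5.9,0],0]
    - [[0,0,0],[-0.7,-5.9,0],0]
    - [[0,0,0],[-0.45,-5.9,0],0]
    - [[0,0,0],[-0.4,-5.9,0],0]

```text
time_s: 13.05
ee_pos: [537.3, -47.5, 192.4]
tcp_rot: [[1.0, -0.002, -0.005], [-0.002, -1.0, -0.0], [-0.005, 0.0, -1.0]]
ft_force: [-13.0, -1.1, 2.9]
gripper_width: 0.2
```

```bash
python3 m.py
```

```text
t 13.1 c [621.  35.] s [131. 240.] yaw -3.66 rel -0.1 inledge [-105.  -11.] gap 0
near 95 [562. 134.]
near -95 [550. -56.]
```

Emit:
play_rows:
  motion:
    - [[0,0,0],[-0.5,0,0],0]
    - [[0,0,0],[-1.5,0,0],0]
    - [[0,0,0],[-2.5,0,1],0]
    - [[0,0,0],[-2.5,0,2.5],0]
    - [[0,0,0],[-2.5,-1.5,4],0]
    - [[0,0,0],[-2.5,-3.5,5],0]
    - [[0,0,0],[-2.5,-5.5,5],0]
    - [[0,0,0],[-2.5,-5.5,5],0]

```text
time_s: 14.1
ee_pos: [462.3, -215.9, 343.5]
tcp_rot: [[1.0, -0.007, 0.001], [-0.007, -1.0, -0.002], [0.001, 0.002, -1.0]]
ft_force: [0.5, 1.8, -0.6]
gripper_width: -0.1
```

```bash
python3 m.py d.png; python3 - <<'E'
from h import *
im,P=cloud("top")
for a in((66,82,(420,700,-120,260)),(52,66,(645,800,-250,350)),(55,85,(500,700,210,380)),(40,100,(480,620,-250,-100))):
    c,s,y,q=rect(P,*a); print(c.round(),np.round(s),round(y,2),np.median(q[:,2]).round(1))
E
```

```text
t 14.15 c [621.  35.] s [131. 241.] yaw -3.64 rel -0.08 inledge [-105.  -11.] gap 0
near 95 [562. 134.]
near -95 [550. -56.]
[621.  35.] [132. 241.] -3.27 75.9
[727.  39.] [ 81. 360.] -3.73 60.7
[634. 265.] [52. 69.] 63.35 72.4
[ 536. -160.] [71. 71.] -0.79 65.7
```

View pics/d.png

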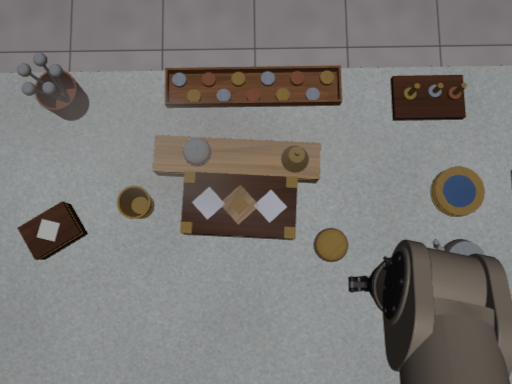

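The chest stands flush against the ledge at about (240,205), the mortar and pot are where they were, and the arm is clear. I'm handing in.

```bash
python3 -c "
from cell import *
print(finish_job())"
```

```text
the job is handed in; nothing more can be done
None
```

The chest now stands flat against the ledge, and the job is handed in; `finish_job` gives no verdict. I pushed the near side near alternate corners with the closed fingers. The first three pushes turned it −6.9° (left end ahead), +6.0° (right end ahead) and −6.4° (left end ahead) relative to the ledge, each at least 25 mm. Then came right and left pushes up to the ledge and a light one on the right to seat it.

The last checks, at about 14 s of the 48 s allowed:
- **Chest:** the gap to the ledge is about 0 mm, it is square within about 0.5°, and it sits 11 mm off centre. Its lid is 76 mm above the counter, so it is lying flat.
- **Pot and mortar:** the pot did not move, and the mortar measured within about 3 mm of its first position, which is measurement noise.
- **Arm:** it was clear of everything. The pushing forces I read at the end of moves were up to about 16 N.

No check failed. The two final yaw readings of the chest differed by about 0.4°.

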